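# Open the bench dust gate to its third click

### The job

Before the white violin is sanded, set the bench dust gate: with a fingertip behind the black grip, push the slide outwards click by click and leave it resting in the third click out from shut, without ever running on past that click. Only push the grip, do not pinch it, and leave the things standing around as they are.

Things in the scene. Friction and masses are not known exactly. Their poses are not given: they have to be found in the camera images.
- dust_gate: fixed dust-extraction fitting on the bench; origin on the bench under the centre of its aluminium gate casting (27 mm along x, 92 mm along y, 100 mm high), z up. A 60 mm steel duct lies along x, axis 51 mm high: square hood 100 x 100 mm at the -x end (mouth at x = -134 mm), elbow down into the bench at +x (to 182 mm). The slide comes out of the casting's +y side, along +y
- plunger_top (a point): top of the spring-plunger pin that makes the clicks, on top of the casting at x = 0, y = 36 mm of dust_gate, 119 mm above the bench; it rises 4 mm while a ridge passes under it. Its round housing is 17 mm wide and 112 mm high
- gate_slide (a joint): how far the slide is out, in m: 0 = shut on its stop; clicks every 14 mm: 0.014, 0.028, 0.042, 0.056, 0.070 (fully open). Starts shut or in the first click. Moving it out of a click takes about 6 N; half-way to the next (7 mm) it passes a ridge and snaps on by itself into the next click, ahead of the finger. One ridge on the slide's upper edge shows outside the casting for each click
- push_point (a point): centre of the inner face (towards the casting) of the black grip on the slide's outer end; face 38 mm wide, from 88 to 126 mm above the bench; this point 108 mm. Moves with the slide: x = 0, y = 98.5 mm + joint value in the frame of dust_gate. Shut, the gap between casting and grip is 52 mm, growing as it opens; outwards is dust_gate's +y
- slide_edge (a point): point on the upper edge of the steel slide, in the middle of the bare stretch between casting and grip when shut; moves with the slide. The slide is an upright plate 3 mm thick, upper edge 80 mm above the bench (ridges to 84 mm), so a fingertip behind the grip goes in above it. At its outer end it folds into a steel ear 30 mm wide that carries the grip
- mug: white mug, 80 mm wide, 92 mm high, loose; origin at the centre of its underside, handle at its +y side
- spool_clamp: small spool clamp standing on end: two wooden discs 30 mm wide on a steel rod with a brass nut, 76 mm high, loose; origin at the centre of its underside
- finger_plane: small brass finger plane, 62 x 28 mm, about 35 mm high, loose; origin at the centre of its sole
- varnish_jar: small amber glass jar with a black lid, 54 mm wide, 68 mm high, loose; origin at the centre of its underside
- grip_outer_face (a point): centre of the outer face of the same black grip, 108 mm above the bench, 15 mm further out than push_point (the grip is 15 mm thick, 38 mm wide, 38 mm high). Fingers loading the grip's inner and outer face at once count as pinching it
Not all that is in view belongs to the job. Leave any purple look-alike of the spool_clamp alone.

How it is judged:
By the outcome, as a careful person would: the job done as asked, in the order asked, and still so for the second after the job is handed in, with the robot touching nothing.
It also fails if it takes over 42 s, if anything falls off the work surface, if the arm or the gripper's body presses on something with over 40 N, if the wrist force passes 120 N, or if a joint passes its speed limit or range.

### The arm

A 7-joint arm with a two-finger parallel gripper is mounted at the origin on the work surface. World frame = base frame: x ahead of the robot, y to its left, z up, the work surface at z = 0. Lengths are in m, angles in rad, forces in N, time in s.
With the tool pointing down it reaches from about 0.4 to 0.85 m from the base axis. Payload 4.5 kg.
Tool frame: the origin (TCP) lies on the centre line of the jaws, within the pads' length; the fingertips stand 11 mm ahead of it and the grasp point (between the pads) lies 8 mm behind it; z points along the fingers, x is the direction in which the jaws open and shut, and the axes are right-handed (so a half turn about z gives the same grasp; the last joint's range is limited). The gripper opens to 88 mm and grips with 3 to 60 N. Pads are 18 mm wide; open, the fingers measure 123 mm over their backs; the gripper's body (75 mm by 187 mm) begins 45 mm behind the grasp point.
Start: joints at [-1.244, 0.689, -0.195, 1.565, 0.157, 0.902, -0.215], TCP at [0.18, 0.598, 0.224] pointing down, gripper open.
Joint ranges: [-3.01, 3.01], [-0.46, 2.08], [-1.47, 1.51], [0.13, 2.56], [-1, 4.14], [0.04, 2.09], [-2.66, 2.66]. Speed limits (rad/s): [2.57, 2.57, 3.14, 3.14, 3.14, 3.14, 3.14].

### API

Orientations are given as a unit quaternion [x, y, z, w].
In Python, from plant import r, vision, order, nets gives the robot as it stands.
- The arm moves only by the tool send_rows, never from a script. Its argument "series" is a list of rows, each an object with "delta_pos": the shift along the tool's x, y, z in cm, a list of three; "turn": the turn about the tool's z in degrees; "jaw": the closure, from 0 (fully open) to 1 (shut). In form: [{"delta_pos": [x, y, z], "turn": turn, "jaw": jaw}, ...]. A call has 1 to 8 rows; each row is the pose to reach, as a shift and turn from the pose commanded when the call began, along the tool's axes at that moment; what a row does not reach only later rows make up. A row lasts 1/12 s, in which the tool goes at most 41.7 mm and 7.16 degrees, less where a joint would pass 70% of its speed; a pose out of reach is approached as far as the arm can. A call with a gripper value outside its range is refused whole. The fingers move at their own pace and stop on an object; "force" is the grip in N (left out, the last holds). Time passes only in rows, so rows that repeat a pose let the fingers close. It gives the time, the measured TCP pose, the force and the opening at its end, in the units of the state.
- r.get_state(): the state, without advancing time (a new reading comes with each control period).
- vision.snapshot(name): name is "scene" or "top" or "wrist"; returns the picture (384x512x3 uint8, blue, green, red); there is no depth.
- vision.camera_params(name): a dict with "intrinsics" (3x3 intrinsics, pixels), "D" ([k1, k2, p1, p2, k3] as OpenCV has them; the pictures are not rectified), "extrinsics" (4x4, takes a point from world to camera coordinates). Camera axes: x right, y down, z forward; pixel columns grow to the right and rows downward; lengths in m; the calibration is good to about 2 mm. A picture is of the moment at which its call begins: read the wrist's pose just before it. camera_params takes no time and is no camera call; for the wrist camera it gives the pose at the moment of the call.
- order.finish_job(): hands the job in, once; it reports no verdict.
Trained networks look in the newest picture that a camera, given by its name, has taken for a name from the list of things; names that differ only in an ending like _2 or _b are one class to them, and where a whole thing is asked for, a point or a joint stands for the part that bears it (a point fixed in the world has none). Each returns a list of dicts, best first, with "score" (0 to 1); they miss things now and then, are a little off and sometimes report something else, mostly with a low value. They report only what shows in the picture. A call takes as long as a camera call. They do not tell look-alikes from the thing itself.
- nets.boxes_of(camera, label): "location" ([row, column] as shares, 0 to 1, of the picture: columns of its width, rows of its height, amid what is visible of it).
- nets.trace(camera, label): "region" (384x512 bool, what is visible of it) and "location" ([row, column] as shares, 0 to 1, of the picture: columns of its width, rows of its height, amid what is visible of it).
The state is a dict: "clock": time; "q": joint angles; "qd": joint speeds; "joint_torque": joint torques, N m; "tool_pos": TCP position; "eef_rot": TCP orientation; "contact_force": force on the tool from outside, world axes, zero at the start; "moment": the same for the moment, N m; "opening": opening from 0.0 (shut) to 1.0 (fully open).
Only numpy, scipy, OpenCV 4.12 (cv2) and the standard library are available. Lean on these libraries where they do the work, as an engineer would, in place of code of your own. Each camera call takes 0.05 s, during which the arm holds its last target.

## Working session

There is one attempt and no reset: what is moved stays moved. The work goes in short steps, Python scripts to look and compute and a tool call to move; the robot and the scene stay as the last step left them, time stands still between calls to the robot, and variables do not carry over. Pictures are saved under pics/ and viewed, and the job is handed in when it is done.

Besides the shell and the picture viewer there is one more tool, called after ">>>" as name([rows], argument=value, ...), one row to a line, values as JSON. send_rows: Moves the arm, as the interface text tells. Its arguments: {"type":"object","properties":{"series":{"type":"array"},"force":{"type":"number"}},"required":["series"]}

```bash
mkdir -p pics
python3 - <<'E'
from plant import r, vision, order, nets
import cv2,numpy as np
print(r.get_state())
for n in ["scene","top","wrist"]:
    im=vision.snapshot(n); cv2.imwrite(f"pics/{n}0.png",im)
    p=vision.camera_params(n); print(n,p)
    for l in ["dust_gate","push_point","plunger_top","slide_edge","grip_outer_face","mug","spool_clamp","finger_plane","varnish_jar"]:
        if n=="wrist": break
        b=nets.boxes_of(n,l); print(l,[(round(x["score"],2),round(x["location"][0]*384),round(x["location"][1]*512)) for x in b[:3]])
E
```

```text
{'clock': 0.0, 'q': array([-1.24418686,  0.6899472 , -0.19449548,  1.56632218,  0.15733252,
        0.90251767, -0.21509887]), 'qd': array([-2.90481627e-03, -6.16490298e-04,  1.20895573e-03, -8.65702499e-05,
       -8.43428763e-05,  1.32994513e-03, -7.86732825e-04]), 'joint_torque': array([-5.13324824e-05, -5.27548492e+01, -1.26672048e+00, -1.53424448e+01,
       -5.26881649e-02,  6.74277529e-03,  1.65935612e-04]), 'tool_pos': array([0.18028313, 0.59775493, 0.22283839]), 'eef_rot': array([ 8.02669687e-01,  5.96423141e-01, -6.67757375e-04,  6.04131016e-04]), 'contact_force': array([0.60713648, 1.46345409, 0.27017312]), 'moment': array([0.01011367, 0.0102448 , 0.04915304]), 'opening': 0.9995401984604374}
scene {'intrinsics': array([[405.93542435,   0.        , 250.80541428],
       [  0.        , 405.93542435, 197.87788933],
       [  0.        ,   0.        ,   1.        ]]), 'D': array([-0.10426824,  0.        ,  0.        ,  0.        ,  0.        ]), 'extrinsics': array([[-0.57959004,  0.81486874,  0.00801999,  0.27495954],
       [ 0.61891472,  0.44657372, -0.64615516, -0.3026652 
[... 1159 characters left out ...]
4, 167), (0.53, 265, 198)]
finger_plane [(0.92, 205, 137)]
varnish_jar [(0.89, 195, 336)]
wrist {'intrinsics': array([[295.49331234,   0.        , 257.95005451],
       [  0.        , 295.49331234, 192.97129628],
       [  0.        ,   0.        ,   1.        ]]), 'D': array([-0.05078421,  0.        ,  0.        ,  0.        ,  0.        ]), 'extrinsics': array([[ 2.87604762e-01,  9.57748724e-01, -9.39083920e-04,
        -6.25533480e-01],
       [ 9.09291594e-01, -2.72745252e-01,  3.14322803e-01,
        -4.34256702e-02],
       [ 3.00786133e-01, -9.12546361e-02, -9.49315698e-01,
         3.91601613e-01],
       [ 0.00000000e+00,  0.00000000e+00,  0.00000000e+00,
         1.00000000e+00]])}
```

View pics/scene0.png

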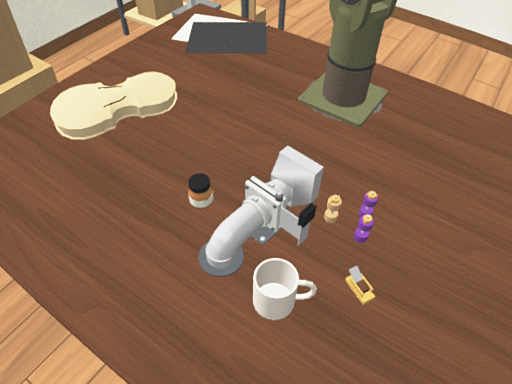

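View pics/top0.png

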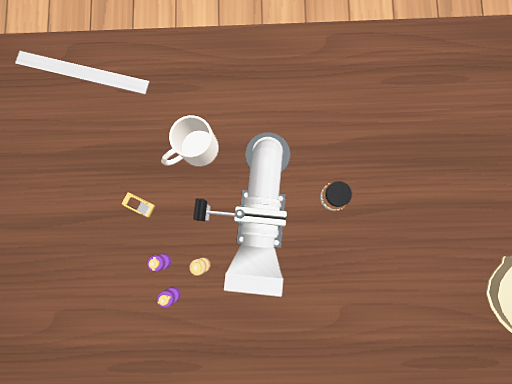

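View pics/wrist0.png

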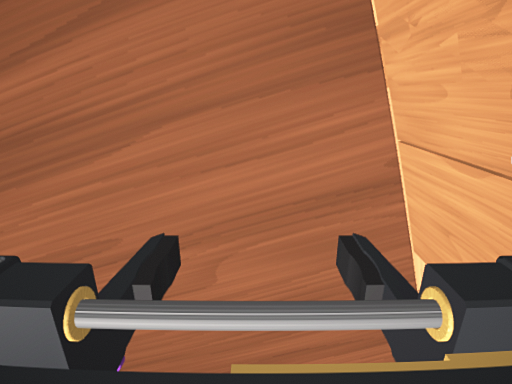

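Run:
```python
import cv2
a=cv2.imread('pics/top0.png')[120:310,120:320]; cv2.imwrite('pics/t_z.png',cv2.resize(a,None,fx=3.15,fy=3.15,interpolation=cv2.INTER_CUBIC))
a=cv2.imread('pics/scene0.png')[140:280,190:340]; cv2.imwrite('pics/s_z.png',cv2.resize(a,None,fx=4,fy=4,interpolation=cv2.INTER_CUBIC))
```

```text
(no output)
```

View pics/t_z.png

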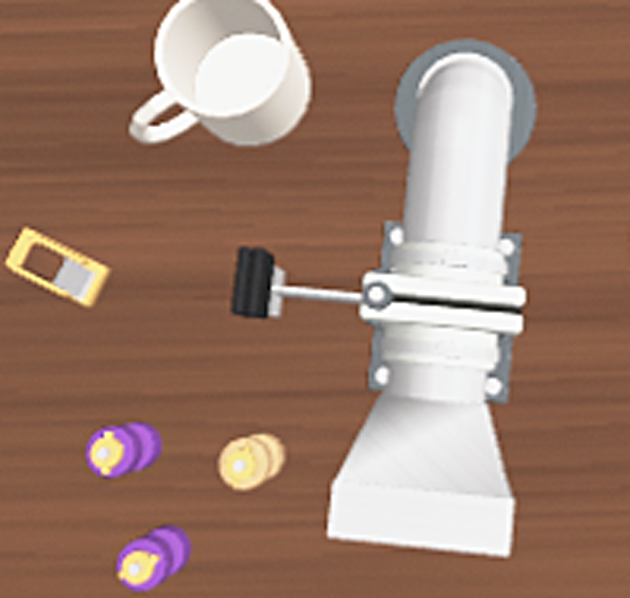

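View pics/s_z.png

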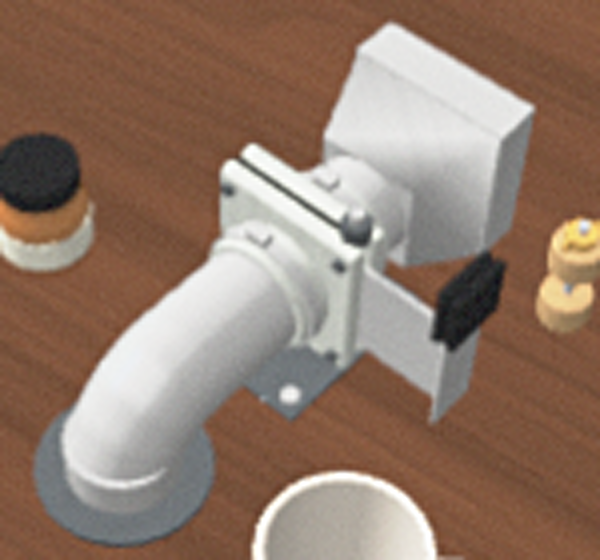

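```bash
cat > h.py <<'E'
import numpy as np,cv2
from scipy.optimize import least_squares
from plant import vision
def cam(n):
    p=vision.camera_params(n); return p
def proj(p,X):
    E=p["extrinsics"]; rv=cv2.Rodrigues(E[:3,:3])[0]
    return cv2.projectPoints(np.array(X,float).reshape(-1,1,3),rv,E[:3,3],p["intrinsics"],p["D"])[0].reshape(-1,2)
def g2w(P,X):
    x,y,a=P[:3]; X=np.atleast_2d(X); c,s=np.cos(a),np.sin(a)
    return np.c_[x+c*X[:,0]-s*X[:,1], y+s*X[:,0]+c*X[:,1], X[:,2]]
E
python3 - <<'E'
from h import *
T=lambda u,v:(120+(u+.5)/3.15-.5,120+(v+.5)/3.15-.5)
S=lambda u,v:(190+(u+.5)/4-.5,140+(v+.5)/4-.5)
mm=.001
# (cam, pt, px, moves)
F=[("top",(-134,-50,101),T(510,556),0),("top",(-134,50,101),T(328,537),0),("top",(0,36,119),T(378,294),0),
("top",(13.5,-46,100),T(525,287),0),("top",(-13.5,-46,100),T(522,331),0),
("top",(19,113.5,126),T(241,248),1),("top",(-19,113.5,126),T(232,314),1),("top",(19,98.5,126),T(272,250),1),("top",(-19,98.5,126),T(266,317),1),
("scene",(-134,-50,101),S(391,24),0),("scene",(-134,50,101),S(532,107),0),("scene",(0,36,119),S(357,212),0),
("scene",(13.5,-46,100),S(222,165),0),("scene",(-13.5,-46,100),S(248,146),0),
("scene",(-19,113.5,126),S(503,260),1),("scene",(-19,98.5,126),S(482,252),1)]
C={n:cam(n) for n in("top","scene")}
for n in C: E=C[n]["extrinsics"]; print(n,-E[:3,:3].T@E[:3,3])
def res(P):
    o=[]
    for n,X,px,m in F:
        X=np.array(X)*mm; X=X+[0,m*P[3],0]
        o.append(proj(C[n],g2w(P,X))[0]-px)
    return np.array(o)
s=least_squares(lambda P:res(P).ravel(),[.48,.05,0,0],x_scale=[.1,.1,.1,.01],loss='soft_l1')
print(s.x); print(res(s.x).round(1))
import json; json.dump(list(s.x),open('P.json','w'))
P=s.x
for q in (0,.014):print("push",g2w(P,[0,.0985+q,.108]))
E
```

```text
top [0.48326695 0.04978586 0.74529838]
scene [0.98652075 0.35713339 0.72334545]
[ 0.51971783  0.06477401 -0.11967101 -0.00218262]
[[-0.3  0.1]
 [-0.1  0.1]
 [-0.8  0.3]
 [ 0.1 -0. ]
 [-0.3  1.2]
 [ 0.2 -0.5]
 [ 0.4  0.5]
 [-1.1 -0.3]
 [-1.7  0.4]
 [-1.  -0.1]
 [-0.3  0.6]
 [-0.7  0. ]
 [-1.9  1.2]
 [ 0.3 -1. ]
 [-0.3  0.3]
 [-1.3 -1.8]]
push [[0.53147731 0.16256954 0.108     ]]
push [[0.53314871 0.17646941 0.108     ]]
```

```bash
cat >> h.py <<'E'
import json
from plant import r
from scipy.spatial.transform import Rotation as R
def plan(gx,gy,z):
    P=json.load(open('P.json')); s=r.get_state(); Rt=R.from_quat(s["eef_rot"]).as_matrix()
    w=g2w(P,[gx,gy,z])[0]; d=Rt.T@(w-s["tool_pos"])
    tx=Rt[:,0]; ang=np.degrees(np.arctan2(tx[1],tx[0])-P[2])
    print("t",s["clock"],"tcp",s["tool_pos"].round(4),"opening",s["opening"],"F",s["contact_force"].round(2))
    c,sn=np.cos(P[2]),np.sin(P[2]); dd=s["tool_pos"]-[P[0],P[1],0]
    print("gate frame tcp mm",(c*dd[0]+sn*dd[1])*1e3,(-sn*dd[0]+c*dd[1])*1e3,"tilt",Rt[:,2].round(4))
    print("delta cm",(d*100).round(2),"turn",round(ang,2))
E
python3 -c "
from h import *
plan(0,.075,.2238)"
```

```text
t 1.05 tcp [0.1804 0.5984 0.2236] opening 0.9991405820017164 F [-0.24 -0.46  0.09]
gate frame tcp mm -400.6380820718435 489.32477439664143 tilt [-0.e+00  1.e-04 -1.e+00]
delta cm [-3.391e+01  4.660e+01 -2.000e-02] turn 80.08
```

>>> send_rows([
  {"delta_pos": [-2.4,3.3,0],"turn": 6,"jaw": 1},
  {"delta_pos": [-4.8,6.6,0],"turn": 12,"jaw": 1},
  {"delta_pos": [-7.2,9.9,0],"turn": 18,"jaw": 1},
  {"delta_pos": [-9.6,13.2,0],"turn": 24,"jaw": 1},
  {"delta_pos": [-12.0,16.5,0],"turn": 30,"jaw": 1},
  {"delta_pos": [-14.4,19.8,0],"turn": 36,"jaw": 1},
  {"delta_pos": [-16.8,23.1,0],"turn": 42,"jaw": 1},
  {"delta_pos": [-18.5,25.4,0],"turn": 46,"jaw": 1},
], force=20)

```text
clock: 1.72
tool_pos: [0.3726, 0.3443, 0.2239]
eef_rot: [0.973, 0.231, 0.001, 0.001]
contact_force: [0.3, -0.0, 0.5]
opening: 0.419
```

```bash
python3 -c "
from h import *
plan(0,.075,.2238);print(r.get_state()['q'])"
```

```text
t 1.7167 tcp [0.3726 0.3443 0.2239] opening 0.41948077887285845 F [ 0.26 -0.    0.46]
gate frame tcp mm -179.46304292977223 259.9646412598465 tilt [ 0.0014 -0.0013 -1.    ]
delta cm [ 4.72 25.34  0.06] turn 33.59
[-8.40620902e-01  5.33974489e-01  3.85070532e-03  1.92172065e+00
 -1.26637853e-04  6.85922742e-01 -3.70692088e-01]
```

>>> send_rows([
  {"delta_pos": [0.7,3.7,0],"turn": 5,"jaw": 1},
  {"delta_pos": [1.3,7.4,0],"turn": 10,"jaw": 1},
  {"delta_pos": [2.0,11.1,0],"turn": 15,"jaw": 1},
  {"delta_pos": [2.6,14.8,0],"turn": 20,"jaw": 1},
  {"delta_pos": [3.3,18.5,0],"turn": 25,"jaw": 1},
  {"delta_pos": [3.9,22.2,0],"turn": 30,"jaw": 1},
  {"delta_pos": [4.55,25.6,0],"turn": 34,"jaw": 1},
  {"delta_pos": [4.55,25.6,0],"turn": 34,"jaw": 1},
])

```text
clock: 2.38
tool_pos: [0.5326, 0.133, 0.2242]
eef_rot: [0.998, -0.066, 0.003, 0.002]
contact_force: [0.3, 0.2, 0.4]
opening: 0.003
```

Run:
```python
from h import *
p=cam("wrist"); im=vision.snapshot("wrist"); 
P=json.load(open('P.json'))
cv2.imwrite('pics/w1.png',im); 
for X in [(0,36,119),(19,113.5,126),(-19,113.5,126),(13.5,46,100),(-13.5,46,100)]:
    px=proj(p,g2w(P,np.array(X)/1e3))[0]; print(X,px.round(1)); cv2.circle(im,tuple(int(round(v)) for v in px),3,(0,0,255),1)
cv2.imwrite('pics/w1m.png',im)
cv2.imwrite('pics/s1.png',vision.snapshot("scene"))
plan(0,.075,.105);print(r.get_state()['q'])
```

```text
(0, 36, 119) [253.5 219.3]
(19, 113.5, 126) [273.7 140.8]
(-19, 113.5, 126) [230.2 141.3]
(13.5, 46, 100) [266.6 202.8]
(-13.5, 46, 100) [240.3 203.1]
t 2.4833 tcp [0.5284 0.1398 0.2236] opening 0.006641623407972594 F [-0.61  0.94 -1.11]
gate frame tcp mm -0.28963024404267057 75.49675407947232 tilt [ 4.e-04 -3.e-04 -1.e+00]
delta cm [ 0.02  0.05 11.86] turn -0.08
[-0.43177101  0.58799966  0.14489732  1.81532422 -0.11769209  0.74629138
 -0.34542867]
```

View pics/w1m.png

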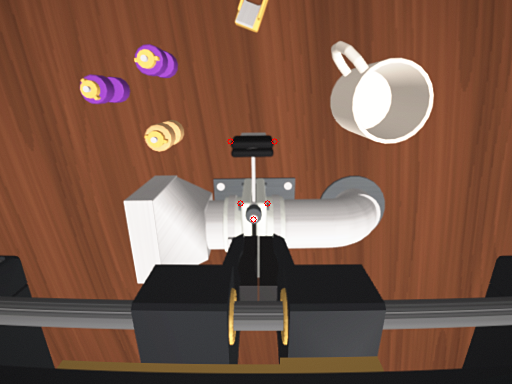

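View pics/s1.png

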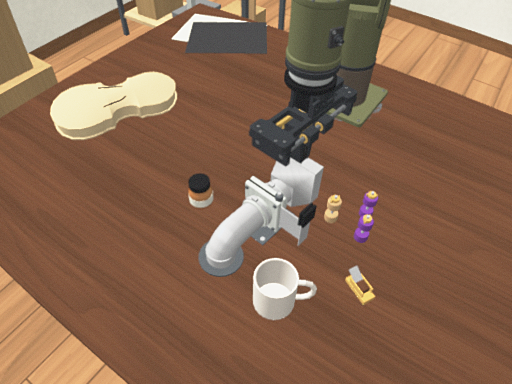

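Run:
```python
from h import *
p=cam("wrist"); im=vision.snapshot("wrist"); 
P=json.load(open('P.json'))
m=cv2.resize(im[90:260,170:350],None,fx=4,fy=4,interpolation=cv2.INTER_CUBIC)
cv2.imwrite('pics/w2.png',m[:600]); 
for X in [(0,36,119),(19,113.5,126),(-19,113.5,126),(19,98.5,126),(-19,98.5,126),(13.5,46,100),(-13.5,46,100)]:
    px=proj(p,g2w(P,np.array(X)/1e3))[0]; q=(px-[170,90]+.5)*4-.5; print(X,q.round(1)); cv2.circle(m,tuple(int(round(v)) for v in q),4,(0,0,255),1)
cv2.imwrite('pics/w2m.png',m[:600])
plan(0,.075,.105)
```

```text
(0, 36, 119) [356.2 544.4]
(19, 113.5, 126) [442.7 235.5]
(-19, 113.5, 126) [270.  235.6]
(19, 98.5, 126) [441.2 302.2]
(-19, 98.5, 126) [271.5 302.3]
(13.5, 46, 100) [408.1 478.2]
(-13.5, 46, 100) [303.7 478.2]
t 2.5333 tcp [0.5275 0.1416 0.2235] opening 0.0036469346220385623 F [-0.3  -0.24  0.16]
gate frame tcp mm -1.481546972858937 77.17509008192835 tilt [-6.e-04  7.e-04 -1.e+00]
delta cm [ 0.16  0.23 11.85] turn 0.1
```

View pics/w2m.png

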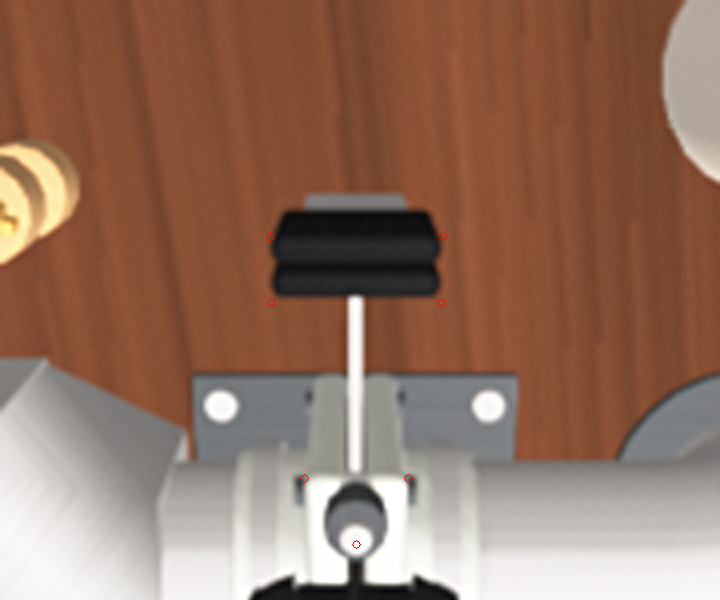

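>>> send_rows([
  {"delta_pos": [0.1,0.1,3],"turn": 0,"jaw": 1},
  {"delta_pos": [0.1,0.1,6],"turn": 0,"jaw": 1},
  {"delta_pos": [0.1,0.1,8],"turn": 0,"jaw": 1},
  {"delta_pos": [0.1,0.1,8.5],"turn": 0,"jaw": 1},
  {"delta_pos": [0.1,0.1,8.5],"turn": 0,"jaw": 1},
  {"delta_pos": [0.1,0.1,8.5],"turn": 0,"jaw": 1},
])

```text
clock: 3.03
tool_pos: [0.5287, 0.1413, 0.1393]
eef_rot: [0.998, -0.058, 0.0, -0.0]
contact_force: [1.0, 0.0, 0.6]
opening: 0.004
```

Run:
```python
from h import *
plan(0,.076,.106)
cv2.imwrite('pics/s2.png',cv2.resize(vision.snapshot("scene")[110:260,220:370],None,fx=4,fy=4))
plan(0,.076,.106)
```

```text
t 3.0333 tcp [0.5287 0.1413 0.1393] opening 0.004110063818588603 F [1.01 0.02 0.6 ]
gate frame tcp mm -0.2614157511706839 77.06576637733855 tilt [ 5.e-04  9.e-04 -1.e+00]
delta cm [0.02 0.11 3.33] turn 0.19
t 3.0833 tcp [0.5292 0.1411 0.1398] opening 0.0049175546527718906 F [ 0.34  0.22 -0.49]
gate frame tcp mm 0.30077893389379545 76.92526862048076 tilt [ 0.0019  0.0011 -1.    ]
delta cm [-0.04  0.1   3.38] turn 0.16
```

View pics/s2.png

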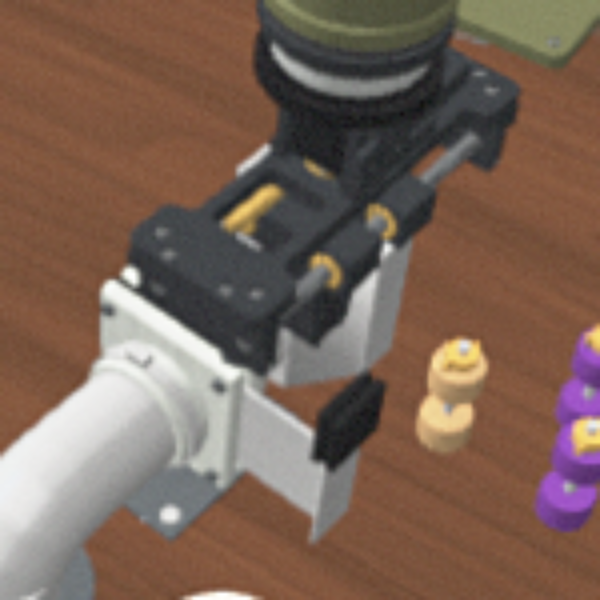

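>>> send_rows([
  {"delta_pos": [0,0.1,0.8],"turn": 0,"jaw": 1},
  {"delta_pos": [0,0.1,1.6],"turn": 0,"jaw": 1},
  {"delta_pos": [0,0.1,2.4],"turn": 0,"jaw": 1},
  {"delta_pos": [0,0.1,3.0],"turn": 0,"jaw": 1},
  {"delta_pos": [0,0.1,3.3],"turn": 0,"jaw": 1},
  {"delta_pos": [0,0.1,3.3],"turn": 0,"jaw": 1},
  {"delta_pos": [0,0.1,3.3],"turn": 0,"jaw": 1},
])

```text
clock: 3.67
tool_pos: [0.5284, 0.139, 0.1053]
eef_rot: [0.998, -0.059, -0.0, 0.0]
contact_force: [0.1, 0.5, 0.5]
opening: 0.007
```

Run:
```python
from h import *
plan(0,.0885,.106)
cv2.imwrite('pics/s3.png',cv2.resize(vision.snapshot("scene")[110:260,220:370],None,fx=4,fy=4))
cv2.imwrite('pics/w3.png',vision.snapshot("wrist"))
plan(0,.0885,.106)
```

```text
t 3.6667 tcp [0.5284 0.139  0.1053] opening 0.0065743245920734964 F [0.05 0.46 0.5 ]
gate frame tcp mm -0.22119706200722683 74.72887330431377 tilt [-5.e-04 -1.e-04 -1.e+00]
delta cm [ 0.02 -1.38 -0.07] turn 0.08
t 3.7667 tcp [0.5287 0.1391 0.1058] opening 0.0034176255424109396 F [-0.24 -0.01  0.79]
gate frame tcp mm 0.06488255426690369 74.89708693210595 tilt [ 4.e-04  2.e-04 -1.e+00]
delta cm [-0.   -1.36 -0.02] turn 0.08
```

View pics/s3.png

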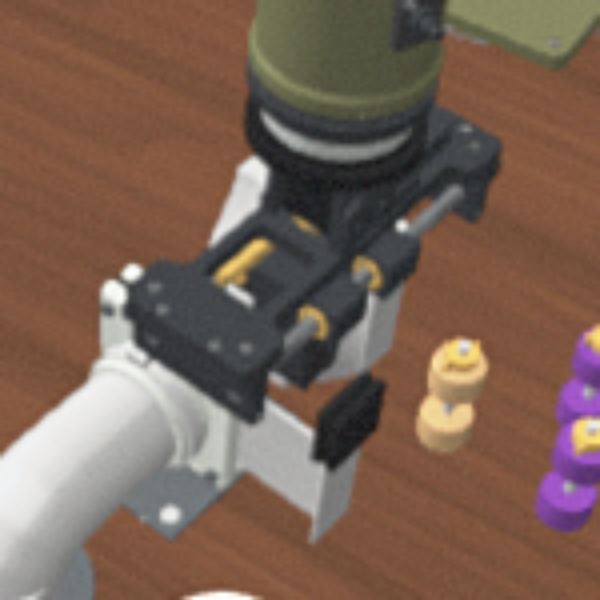

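View pics/w3.png

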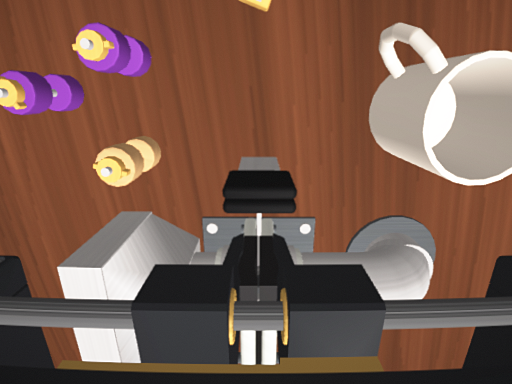

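>>> send_rows([
  {"delta_pos": [0,-0.4,0],"turn": 0,"jaw": 1},
  {"delta_pos": [0,-0.8,0],"turn": 0,"jaw": 1},
  {"delta_pos": [0,-1.1,0],"turn": 0,"jaw": 1},
  {"delta_pos": [0,-1.3,0],"turn": 0,"jaw": 1},
  {"delta_pos": [0,-1.4,0],"turn": 0,"jaw": 1},
  {"delta_pos": [0,-1.5,0],"turn": 0,"jaw": 1},
  {"delta_pos": [0,-1.6,0],"turn": 0,"jaw": 1},
  {"delta_pos": [0,-1.6,0],"turn": 0,"jaw": 1},
])

```text
clock: 4.43
tool_pos: [0.5301, 0.1526, 0.1057]
eef_rot: [0.998, -0.06, -0.0, 0.001]
contact_force: [-0.4, -4.7, 1.9]
opening: 0.005
```

Run:
```python
from h import *
plan(0,.0885,.106)
```

```text
t 4.4333 tcp [0.5301 0.1526 0.1057] opening 0.004572126815834184 F [-0.39 -4.69  1.92]
gate frame tcp mm -0.14777694284328657 88.48752756678958 tilt [-8.0e-04 -2.7e-03 -1.0e+00]
delta cm [ 0.01 -0.   -0.03] turn -0.03
```

>>> send_rows([
  {"delta_pos": [0,-0.1,0],"turn": 0,"jaw": 1},
  {"delta_pos": [0,-0.2,0],"turn": 0,"jaw": 1},
  {"delta_pos": [0,-0.2,0],"turn": 0,"jaw": 1},
])

```text
clock: 4.68
tool_pos: [0.5307, 0.1566, 0.1057]
eef_rot: [0.998, -0.059, 0.0, 0.0]
contact_force: [-0.3, -1.8, 1.2]
opening: 0.004
```

>>> send_rows([
  {"delta_pos": [0,-0.1,0],"turn": 0,"jaw": 1},
  {"delta_pos": [0,-0.2,0],"turn": 0,"jaw": 1},
  {"delta_pos": [0,-0.2,0],"turn": 0,"jaw": 1},
])

```text
clock: 4.93
tool_pos: [0.531, 0.1605, 0.1056]
eef_rot: [0.998, -0.058, 0.0, -0.001]
contact_force: [0.1, -0.3, 0.1]
opening: 0.01
```

>>> send_rows([
  {"delta_pos": [0,-0.1,0],"turn": 0,"jaw": 1},
  {"delta_pos": [0,-0.2,0],"turn": 0,"jaw": 1},
  {"delta_pos": [0,-0.2,0],"turn": 0,"jaw": 1},
])

```text
clock: 5.18
tool_pos: [0.5311, 0.1617, 0.1056]
eef_rot: [0.998, -0.059, 0.0, -0.0]
contact_force: [0.3, 0.1, 0.8]
opening: 0.002
```

```bash
cat >> h.py <<'E'
def look(tag):
    P=json.load(open('P.json')); p=cam("wrist"); im=vision.snapshot("wrist")
    o=np.array([150,110]); m=cv2.resize(im[110:260,150:350],None,fx=4,fy=4,interpolation=cv2.INTER_CUBIC)
    for k in range(6):
        for sx in(-1,1):
            q=(proj(p,g2w(P,[sx*.022,.0985+.001+.014*k,.126]))[0]-o+.5)*4-.5
            cv2.circle(m,tuple(int(round(v)) for v in q),3,(0,0,255),-1)
            if sx>0: cv2.putText(m,str(k),(int(q[0])+8,int(q[1])+5),0,.5,(0,255,255),1)
    cv2.imwrite(f'pics/{tag}.png',m); plan(0,.0885,.106)
E
python3 -c "
from h import *
look('w4')
cv2.imwrite('pics/s4.png',cv2.resize(vision.snapshot('scene')[140:260,220:370],None,fx=4,fy=4))"
```

```text
t 5.2333 tcp [0.5311 0.1614 0.1056] opening 0.00443091939364481 F [-0.24 -0.39 -0.33]
gate frame tcp mm -0.2560809682090534 97.31811184735875 tilt [ 0.e+00  5.e-04 -1.e+00]
delta cm [ 0.02  0.88 -0.04] turn 0.11
```

View pics/w4.png

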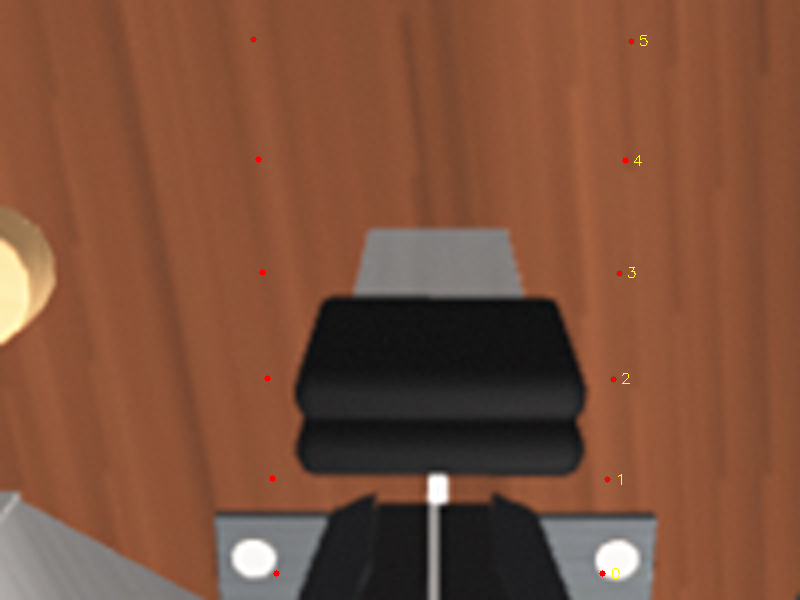

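View pics/s4.png

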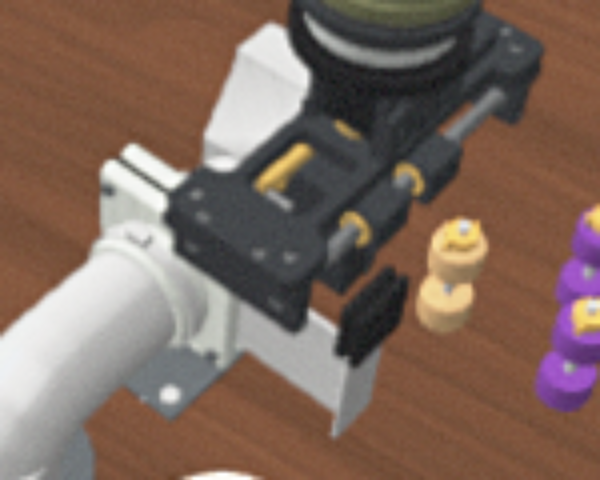

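>>> send_rows([
  {"delta_pos": [0,-0.3,0],"turn": 0,"jaw": 1},
  {"delta_pos": [0,-0.5,0],"turn": 0,"jaw": 1},
  {"delta_pos": [0,-0.6,0],"turn": 0,"jaw": 1},
  {"delta_pos": [0,-0.7,0],"turn": 0,"jaw": 1},
  {"delta_pos": [0,-0.8,0],"turn": 0,"jaw": 1},
  {"delta_pos": [0,-0.9,0],"turn": 0,"jaw": 1},
  {"delta_pos": [0,-0.9,0],"turn": 0,"jaw": 1},
])

```text
clock: 5.87
tool_pos: [0.532, 0.1683, 0.1056]
eef_rot: [0.998, -0.06, -0.0, 0.001]
contact_force: [-0.6, -3.6, 1.5]
opening: 0.006
```

>>> send_rows([
  {"delta_pos": [0,-0.1,0],"turn": 0,"jaw": 1},
  {"delta_pos": [0,-0.2,0],"turn": 0,"jaw": 1},
  {"delta_pos": [0,-0.2,0],"turn": 0,"jaw": 1},
])

```text
clock: 6.12
tool_pos: [0.5326, 0.1734, 0.1056]
eef_rot: [0.998, -0.059, 0.0, -0.001]
contact_force: [1.0, 0.7, -0.2]
opening: 0.007
```

>>> send_rows([
  {"delta_pos": [0,-0.1,0],"turn": 0,"jaw": 1},
  {"delta_pos": [0,-0.2,0],"turn": 0,"jaw": 1},
  {"delta_pos": [0,-0.2,0],"turn": 0,"jaw": 1},
  {"delta_pos": [0,-0.2,0],"turn": 0,"jaw": 1},
])

```text
clock: 6.45
tool_pos: [0.5326, 0.1745, 0.1056]
eef_rot: [0.998, -0.059, 0.0, -0.0]
contact_force: [-0.1, -0.7, -0.9]
opening: 0.003
```

```bash
python3 -c "
from h import *
look('w5')"
```

```text
t 6.5 tcp [0.5327 0.1742 0.1056] opening 0.00845527105652654 F [-0.75  1.   -0.29]
gate frame tcp mm -0.21043991711358276 110.18527543383068 tilt [ 1.e-04  4.e-04 -1.e+00]
delta cm [ 0.02  2.17 -0.04] turn 0.11
```

View pics/w5.png

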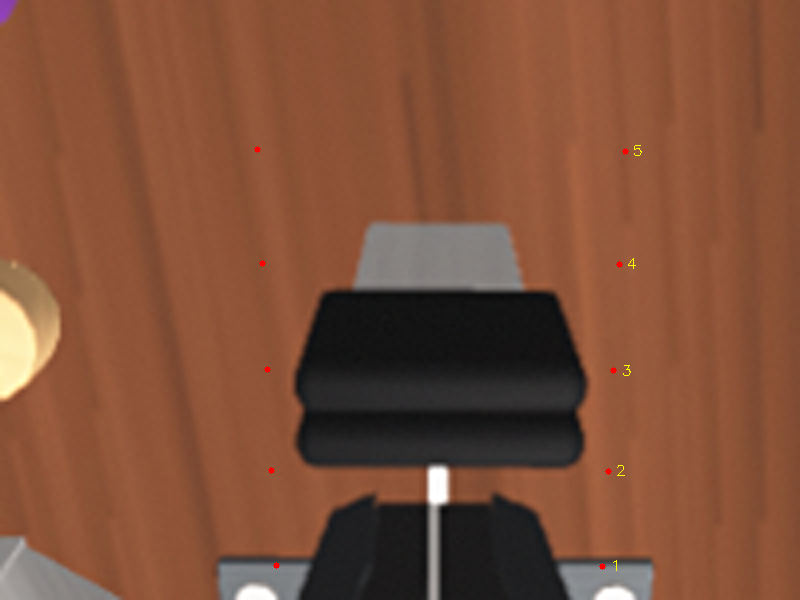

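>>> send_rows([
  {"delta_pos": [0,-0.3,0],"turn": 0,"jaw": 1},
  {"delta_pos": [0,-0.5,0],"turn": 0,"jaw": 1},
  {"delta_pos": [0,-0.6,0],"turn": 0,"jaw": 1},
  {"delta_pos": [0,-0.7,0],"turn": 0,"jaw": 1},
  {"delta_pos": [0,-0.8,0],"turn": 0,"jaw": 1},
  {"delta_pos": [0,-0.9,0],"turn": 0,"jaw": 1},
  {"delta_pos": [0,-1.0,0],"turn": 0,"jaw": 1},
  {"delta_pos": [0,-1.0,0],"turn": 0,"jaw": 1},
])

```text
clock: 7.17
tool_pos: [0.5336, 0.1821, 0.1056]
eef_rot: [0.998, -0.06, -0.0, 0.001]
contact_force: [-0.3, -4.8, 1.6]
opening: 0.003
```

>>> send_rows([
  {"delta_pos": [0,-0.1,0],"turn": 0,"jaw": 1},
  {"delta_pos": [0,-0.2,0],"turn": 0,"jaw": 1},
  {"delta_pos": [0,-0.2,0],"turn": 0,"jaw": 1},
  {"delta_pos": [0,-0.2,0],"turn": 0,"jaw": 1},
])

```text
clock: 7.5
tool_pos: [0.5342, 0.1874, 0.1056]
eef_rot: [0.998, -0.058, 0.0, -0.001]
contact_force: [0.7, 0.2, 0.9]
opening: 0.003
```

```bash
python3 -c "
from h import *
look('w6')"
```

```text
t 7.55 tcp [0.5342 0.1872 0.1056] opening 0.004735554179328104 F [ 0.11  0.   -0.72]
gate frame tcp mm -0.2832085560785097 123.28020254819505 tilt [ 5.0e-04  1.7e-03 -1.0e+00]
delta cm [ 0.02  3.48 -0.04] turn 0.16
```

View pics/w6.png

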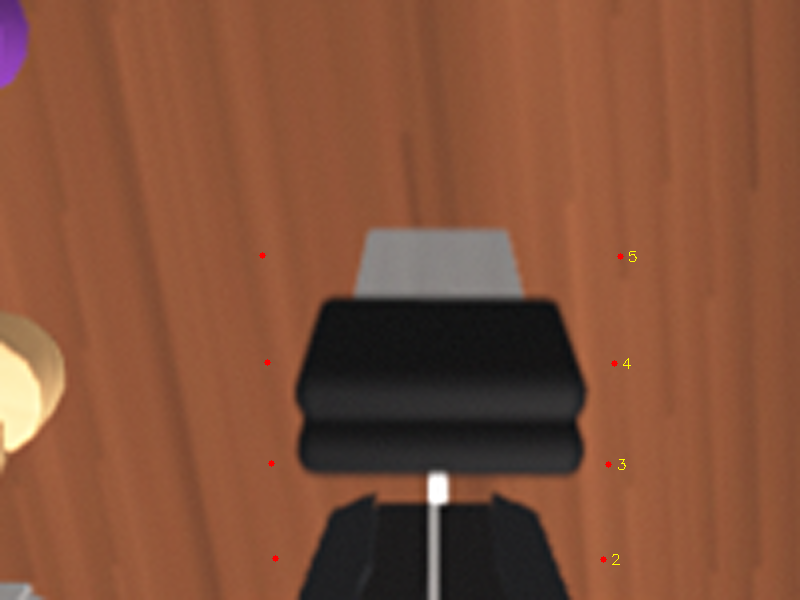

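>>> send_rows([
  {"delta_pos": [0,0.5,0],"turn": 0,"jaw": 1},
  {"delta_pos": [0,1.2,0],"turn": 0,"jaw": 1},
  {"delta_pos": [0,1.8,0],"turn": 0,"jaw": 1},
  {"delta_pos": [0,1.8,-1],"turn": 0,"jaw": 1},
  {"delta_pos": [0,1.8,-3],"turn": 0,"jaw": 1},
  {"delta_pos": [0,1.8,-6],"turn": 0,"jaw": 1},
  {"delta_pos": [0,1.8,-9],"turn": 0,"jaw": 1},
  {"delta_pos": [0,1.8,-12],"turn": 0,"jaw": 1},
])

```text
clock: 8.22
tool_pos: [0.5317, 0.1674, 0.2276]
eef_rot: [0.998, -0.059, -0.0, -0.0]
contact_force: [-0.1, 0.1, 0.0]
opening: 0.006
```

>>> send_rows([
  {"delta_pos": [0,0,-2],"turn": 0,"jaw": 1},
  {"delta_pos": [-3,0,-3],"turn": 0,"jaw": 1},
  {"delta_pos": [-6,0,-3],"turn": 0,"jaw": 1},
  {"delta_pos": [-9,0,-3],"turn": 0,"jaw": 1},
  {"delta_pos": [-12,0,-3],"turn": 0,"jaw": 1},
  {"delta_pos": [-12,0,-3],"turn": 0,"jaw": 1},
  {"delta_pos": [-12,0,-3],"turn": 0,"jaw": 1},
])

```text
clock: 8.8
tool_pos: [0.4116, 0.1822, 0.2565]
eef_rot: [0.998, -0.058, -0.0, -0.0]
contact_force: [0.4, -0.1, -0.4]
opening: 0.007
```

```bash
python3 -c "
from h import *
P=json.load(open('P.json'))
for n in ('top','scene'):
    im=vision.snapshot(n); p=cam(n)
    o=np.array([120,120] if n=='top' else [200,130]); m=cv2.resize(im[o[1]:o[1]+150,o[0]:o[0]+200],None,fx=4,fy=4,interpolation=cv2.INTER_CUBIC)
    for k in range(6):
        q=(proj(p,g2w(P,[-.021,.0985+.014*k,.126]))[0]-o+.5)*4-.5
        cv2.circle(m,tuple(int(round(v)) for v in q),2,(0,0,255),-1); cv2.putText(m,str(k),(int(q[0]),int(q[1])+14),0,.4,(0,255,255),1)
    cv2.imwrite(f'pics/{n}9.png',m)
plan(0,.0885,.106)
"
```

```text
t 8.9 tcp [0.414  0.1821 0.2563] opening -0.0005485513953837058 F [-0.01  0.62  0.02]
gate frame tcp mm -119.00952807466288 103.81898144792885 tilt [ 2.1e-03  9.0e-04 -1.0e+00]
delta cm [11.87  1.56 15.05] turn 0.05
```

View pics/top9.png

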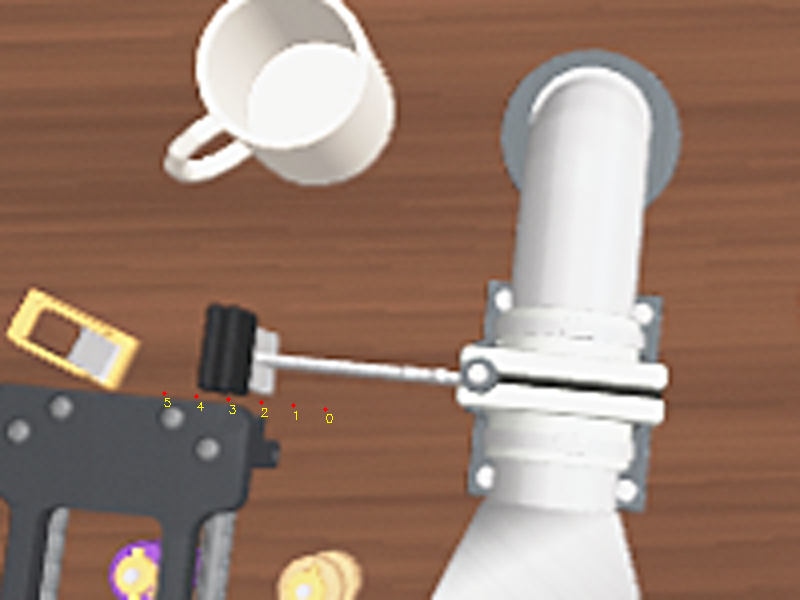

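View pics/scene9.png

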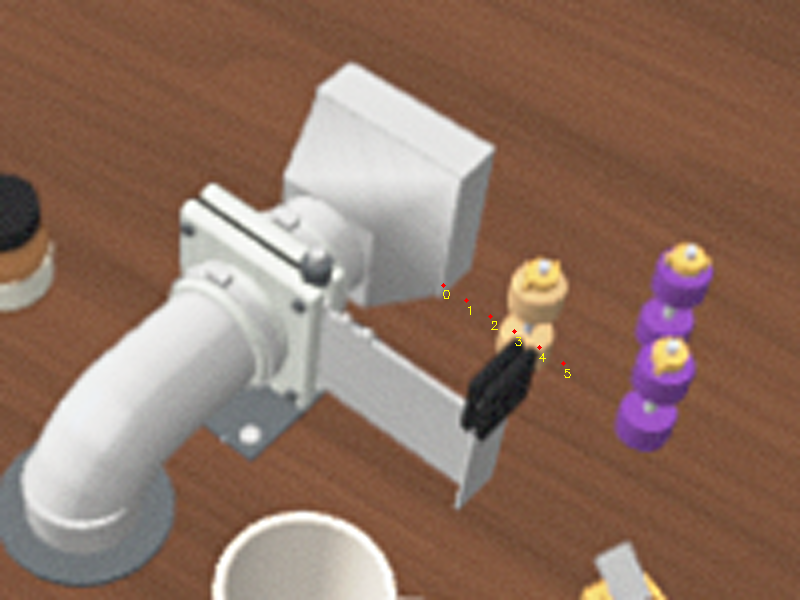

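```bash
python3 -c "
from plant import order
print(order.finish_job())"
```

```text
the job is handed in; nothing more can be done
None
```

The dust gate's slide is resting in the third click out from shut, 42 mm. I handed the job in at about 9 s on the robot's clock. The hand-in reports no verdict.

- **Push:** With the jaws shut, I lowered the fingertips between casting and grip. I pushed only the inner face, one click at a time. The readings I took while pushing showed about 3.6 to 4.8 N, and the force fell to about 0 N after each snap. I stopped short of the next ridge each time, then backed off, lifted clear and moved aside.
- **Wrist camera:** A picture after each push put the grip at the first, second and then third mark. The last one was about 1 mm short of the mark, which is within calibration.
- **Top camera, after backing off:** The grip's outer corner had moved about 24 px from the start. 42 mm should give 24.6 px, and two clicks would give 16.4 px. The marker overlay in that picture seemed to put the inner edge between marks 2 and 3. I put that down to seeing the lower edge of the face in perspective.
- **Scene camera:** It agrees with the third click.
- **Surroundings:** The mug, spool clamp, finger plane and varnish jar look unmoved in the last pictures. I compared those by eye, without measuring. Neither purple look-alike was approached.

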